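Take the bayonet filter out of the microscope's light source

TASK

Take the filter cell out of the top of the light source: it is a spring-loaded bayonet, so press it down, turn it anticlockwise until it comes up against its end stop, and lift it straight out. Then set it down gently (do not drop it) so that it stands upright by its foot near the middle of the cork pad in the tray, and let go. Leave everything else where it is.

Things in the scene. Friction and masses are not known exactly. Their poses are not given: they have to be found in the camera images.
- cell: filter cell: loose aluminium and black part, 58 mm tall, 150 g. Origin: centre of its foot's underside; z up its axis, x along its grip bar. Round stem 34 mm across, z 0 to 24 mm; black flange 68 mm across, z 24 to 30 mm; on top the grip bar. Starts locked in the port, foot 16 mm below the light source's top. About 2 mm side play in the port; stays where it is turned to when let go
- bar (a point): on the cell's axis, 50 mm above its foot, within the grip bar: a black bar 50 mm long (cell x), 14 mm thick (cell y), z 30 to 58 mm above the foot
- lugs (a point): on the cell's axis at the top of its two lugs (along cell +x and -x, 8 mm wide, z 4 to 10 mm, reaching 26 mm from the axis). Locked, they sit in hidden notches 2.8 mm deep. Pressed down 4 to 5 mm and turned anticlockwise from above (+z), they leave the notches and run under a hidden plate to a hard end stop
- source: the light source, a fixed white and grey box 210 mm (x -70 to 140 mm) by 140 mm (y) by 110 mm tall. Origin: on the table under the port's axis; z up. A low round black cap (44 mm across, 8 mm high, centred at x 108, y 28 mm) on its rear is part of it
- port (a point): centre of the port, a round hole 59 mm across, level with the light source's top (110 mm above the table) with the cell in it. A spring under the cell's foot pushes up 5 to 6 N, 0.5 N more per mm, solid after 7 mm. The end stop comes 50 to 120 degrees from the start, not visible, different each time; the cell lifts out only there (up to 9 degrees short of the stop). Clockwise does not free it
- tray: fixed steel tray 140 (x) x 240 (y) x 25 mm tall, floor and walls 4 mm, a wall across the middle (at y = 0) making two compartments side by side along y. Origin under its centre
- pad: square cork pad 80 x 80 x 5 mm, fixed on the floor of one of the tray's two compartments (either one); origin: centre of its underside, 4 mm above the table, so its top is 9 mm above the table
- objective: bystander: loose steel microscope objective, 34 mm across, 44 mm tall, standing in the tray's other compartment; origin at the centre of its underside
- bottle: bystander: loose amber bottle, 48 mm across, 85 mm tall; origin under its centre
- dish: bystander: loose shallow glass dish, 90 mm across, 18 mm tall; origin under its centre
- slidebox: bystander: loose grey slide box 85 x 32 x 30 mm tall; origin under its centre
- driver: bystander: loose screwdriver, 150 mm long, lying flat; origin under its middle
- cap: bystander: loose black round cap, 40 mm across, 16 mm tall; origin under its centre
- jar: bystander: loose small glass jar, 44 mm across, 50 mm tall; origin under its centre

How it is judged (in metres and radians):
On the way:
1. the cell is lifted clear of the port (its foot more than 15 mm above the light source's top) (height (world z) of cell above 0.125 m), for 0.1 s.
At the end, for the whole second after the job is handed in: the cell stands at rest on the cork pad, upright to within 0.1 rad, its axis within 22 mm of the pad's centre and its foot on the pad's top (within 3 mm), and the fingers have let go (horizontal distance between cell and pad below 0.022 m and angle between cell's own z axis and vertical below 0.1 rad and z of cell in the frame of pad between 0.002 and 0.008 m and linear speed of cell below 0.02 m/s and contact force between the fingers and cell below 0.1 N); the robot touches nothing.
It fails at once if the cell was let go in the air: clear of the port, not touched by the fingers, with its foot more than 12 mm above the pad's top (horizontal distance between cell and port above 0.05 m and z of cell in the frame of pad above 0.017 m and contact force between the fingers and cell below 0.05 N).
It fails at once if a bystander was moved by more than 30 mm (distance of any of objective, bottle, dish, slidebox, driver, cap, jar from where it was at the start of the episode above 0.03 m).
It also fails if it takes over 72 s, if anything falls off the work surface, if the arm or the gripper's body presses on something with over 40 N, if the wrist force passes 120 N, or if a joint passes its speed limit or range.

ROBOT

A 6-joint arm with a two-finger parallel gripper is mounted at the origin on the work surface. World frame = base frame: x ahead of the robot, y to its left, z up, the work surface at z = 0. Lengths are in mm, angles in rad, forces in N, time in s.
With the tool pointing down it reaches from about 350 to 875 mm from the base axis. Payload 4.2 kg.
Tool frame: the origin (TCP) lies on the mounting face of the last link; the fingertips stand 173 mm ahead of it and the grasp point (between the pads) lies 155 mm ahead of it; z points along the fingers, y is the line along which they close (so a half turn about z gives the same grasp; the last joint's range is limited). The gripper opens to 85 mm and grips with 20 to 120 N. Pads are 22 mm wide; open, the fingers measure 114 mm over their backs; the gripper's body (76 mm by 85 mm) begins 54 mm behind the grasp point. The pads swing forward as they close: fully open they stand 13 mm farther back than shut.
Start: joints at [1.55, 0.385, 0.008, 0, -1.194, -0.259], TCP at [172.57, 600.683, 404.712] pointing down, gripper open.
Joint ranges: [-3.14, 3.14], [-1.21, 2.06], [-1.07, 1.41], [-3.16, 2.05], [-2.99, -0.16], [-3.1, 3.1]. Speed limits (rad/s): [2.79, 2.79, 3.14, 3.14, 3.14, 3.14].

INTERFACE

Orientations are given as a unit quaternion [x, y, z, w].
In Python, from bench import arm gives the robot as it stands. The module is installed in compiled form; this text tells all that it offers.
- The arm moves only by the tool move_arm, never from a script. Its arguments are lists of equal length, an entry for each row: "fingers": the finger opening in mm, from 0 to 85.4; "travel": the shift along the tool's x, y, z in mm, a list of three; "dr": the turn, a rotation vector about the tool's x, y, z in rad, a list of three. A call has 1 to 10 rows; each row is the pose to reach, as a shift and turn from the pose commanded when the call began, along the tool's axes at that moment; what a row does not reach only later rows make up. A row lasts 1/10 s, in which the tool goes at most 50 mm and 8.59 degrees, less where a joint would pass 70% of its speed; a pose out of reach is approached as far as the arm can. A call with a gripper value outside its range is refused whole. The fingers move at their own pace and stop on an object; the grip force is fixed at half the most. Time passes only in rows, so rows that repeat a pose let the fingers close. It gives the time, the measured TCP pose, the force, the opening and the grip force at its end, in the units of the state.
- arm.read_state(): the state, without advancing time (a new reading comes with each control period).
- arm.get_image(name): name is "side" or "top" or "wrist"; returns the picture (420x560x3 uint8, red, green, blue); there is no depth.
- arm.camera_model(name): a dict with "intrinsics" (3x3 intrinsics, pixels), "pose" (4x4, takes a point from camera to world coordinates). Camera axes: x right, y up, looking along -z (the intrinsics and any distortion apply to the point x, -y, -z); pixel columns grow to the right and rows downward; lengths in mm; the calibration is good to about 2 mm. A picture is of the moment at which its call begins: read the wrist's pose just before it. camera_model takes no time and is no camera call; for the wrist camera it gives the pose at the moment of the call.
- arm.job_done(): hands the job in; it is judged then, once.
The state is a dict: "clock": time; "joints": joint angles; "joint_vel": joint speeds; "joint_efforts": joint torques, N m; "position": TCP position; "ee_rot": TCP orientation; "contact_force": force on the tool from outside, world axes, zero at the start; "wrist_torque": the same for the moment, N m; "gripper_width": finger opening in mm; "grasp_force": force on a finger pad.
Only numpy, scipy, OpenCV 4.12 (cv2) and the standard library are available. Lean on these libraries where they do the work, as an engineer would, in place of code of your own. Each camera call takes 0.05 s, during which the arm holds its last target. There are 200 camera calls.

## Working session

There is one attempt and no reset: what is moved stays moved. The work goes in short steps, Python scripts to look and compute and a tool call to move; the robot and the scene stay as the last step left them, time stands still between calls to the robot, and variables do not carry over. Pictures are saved under pics/ and viewed, at most 10 in all, crops included, and the job is handed in when it is done.

Besides the shell and the picture viewer there is one more tool, called after "Request:" as a command line: name --argument value ..., lists and objects as JSON in quotes. move_arm: Moves the arm, as the interface text tells. Its arguments: {"type":"object","properties":{"fingers":{"type":"array","items":{"type":"number"}},"travel":{"type":"array","items":{"type":"array","items":{"type":"number"}}},"dr":{"type":"array","items":{"type":"array","items":{"type":"number"}}}},"required":["fingers","travel","dr"]}

```bash
mkdir -p pics; cat > h.py <<'E'
import numpy as np, cv2
from bench import arm
def snap(n,f):
    s=arm.read_state(); m=arm.camera_model(n); im=arm.get_image(n)
    cv2.imwrite('pics/'+f+'.png',im[:,:,::-1]); np.savez('pics/'+f,K=m['intrinsics'],P=m['pose'],D=np.array(m.get('distortion',m.get('dist',np.zeros(5))),float))
    return s,m
def ray(f,u,v):
    d=np.load('pics/'+f+'.npz'); p=cv2.undistortPoints(np.array([[[u,v]]],float),d['K'],d['D'])[0,0]
    r=d['P'][:3,:3]@np.array([p[0],-p[1],-1]); return d['P'][:3,3],r/np.linalg.norm(r)
def atz(f,u,v,z):
    o,r=ray(f,u,v); return o+r*(z-o[2])/r[2]
def tri(*obs):
    A=np.zeros((3,3));b=np.zeros(3)
    for f,u,v in obs:
        o,r=ray(f,u,v);M=np.eye(3)-np.outer(r,r);A+=M;b+=M@o
    return np.linalg.solve(A,b)
def proj(f,X):
    d=np.load('pics/'+f+'.npz');c=np.linalg.inv(d['P'])@np.append(X,1)
    return cv2.projectPoints(np.array([[c[0],-c[1],-c[2]]]),np.zeros(3),np.zeros(3),d['K'],d['D'])[0].ravel()
E
python3 - <<'E'
from h import *
for n in('top','side','wrist'):
    s,m=snap(n,n+'0'); print(n,m.keys(),np.round(m['pose'],3).tolist(),np.array(m['intrinsics']).round(1).tolist())
print(s)
E
```

```text
top dict_keys(['intrinsics', 'pose']) [[-0.077, 0.976, -0.206, 332.248], [-0.997, -0.077, 0.011, -39.099], [-0.005, 0.206, 0.979, 1102.481], [0.0, 0.0, 0.0, 1.0]] [[461.5, 0.0, 275.2], [0.0, 461.5, 216.2], [0.0, 0.0, 1.0]]
side dict_keys(['intrinsics', 'pose']) [[0.778, -0.342, 0.528, 1185.765], [0.628, 0.453, -0.633, -856.449], [-0.023, 0.824, 0.567, 832.376], [0.0, 0.0, 0.0, 1.0]] [[454.5, 0.0, 286.3], [0.0, 454.5, 206.6], [0.0, 0.0, 1.0]]
wrist dict_keys(['intrinsics', 'pose']) [[-0.278, 0.909, 0.311, 251.78], [-0.961, -0.263, -0.088, 578.041], [0.002, -0.323, 0.946, 373.571], [0.0, 0.0, 0.0, 1.0]] [[322.3, 0.0, 277.5], [0.0, 322.3, 216.2], [0.0, 0.0, 1.0]]
{'clock': 0.1, 'joints': array([ 1.54959813e+00,  3.85482601e-01,  6.74268471e-03, -4.37986903e-04,
       -1.19400442e+00, -2.58618043e-01]), 'joint_vel': array([ 0.00153506, -0.00102317,  0.00362469,  0.00158338,  0.00203246,
       -0.00179399]), 'joint_efforts': array([-1.22174301e-04, -3.93317270e+01,  1.88930798e+01,  4.19789851e+00,
       -2.59839479e-03,  4.22852708e-06]), 'position': array([172.51718884, 600.52370393, 403.72066252]), 'ee_rot': array([ 9.90217056e-01, -1.39532049e-01, -8.67670960e-05,  9.91258047e-04]), 'contact_force': array([ 0.18143403,  0.27777066, -0.22113847]), 'wrist_torque': array([-0.01810014,  0.03123046, -0.00504235]), 'grasp_force': 0.0, 'gripper_width': 85.35038949368156}
```

View pics/top0.png

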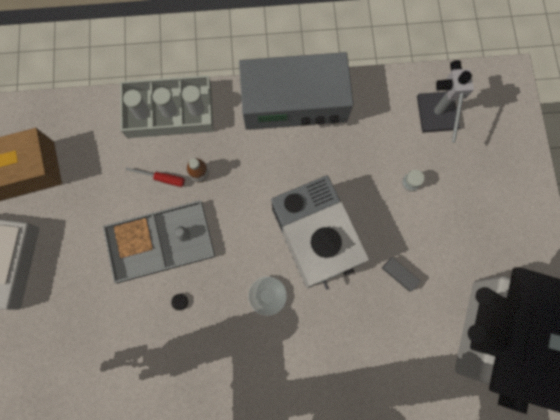

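View pics/side0.png

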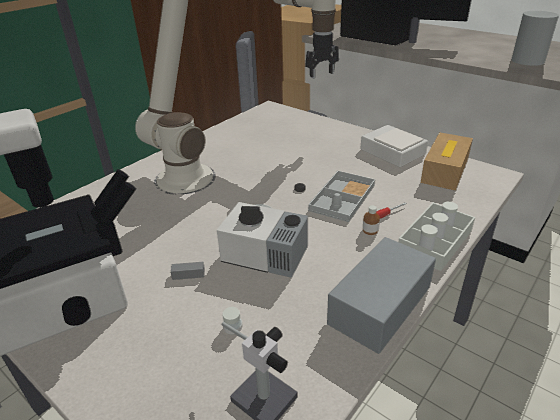

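The top view shows the cell at about (326,242), the pad at (134,238), the objective at (183,233) and the dish at (269,296). In the side view the cell is at about (251,213) and the pad at (355,188). I'll triangulate these and enlarge crops for accuracy.

```bash
python3 - <<'E'
from h import *
print('cell',tri(('top0',326,241),('side0',251,211)), 'pad',tri(('top0',134,238),('side0',355,188)))
print('cell@150',atz('top0',326,242,150),'pad@9',atz('top0',134,238,9))
# light source top corners near front, tray corners
for u,v in((358,250),(303,284),(325,204),(283,233)): print(u,v,atz('top0',u,v,110).round())
for u,v in((105,222),(205,203),(214,258),(117,280)): print('tray',atz('top0',u,v,25).round())
a=cv2.imread('pics/top0.png')[175:310,270:390]; b=cv2.imread('pics/side0.png')[190:280,205:325]
a=cv2.resize(a,(400,450),interpolation=cv2.INTER_CUBIC); b=cv2.resize(b,(400,300),interpolation=cv2.INTER_CUBIC)
o=np.zeros((450,800,3),np.uint8);o[:,:400]=a;o[:300,400:]=b
cv2.imwrite('pics/crop0.png',np.clip(o*1.6,0,255).astype(np.uint8))
E
```

```text
cell [ 474.47979469 -151.99693601  135.97473772] pad [535.21465793 290.71406976   8.87708115]
cell@150 [ 469.71023781 -150.77468881  150.        ] pad@9 [535.67263021 291.13496761   9.        ]
358 250 [ 453. -223.  110.]
303 284 [389. -98. 110.]
325 204 [ 560. -162.  110.]
283 233 [503. -64. 110.]
tray [577. 355.  25.]
tray [605. 115.  25.]
tray [471. 100.  25.]
tray [437. 327.  25.]
```

View pics/crop0.png

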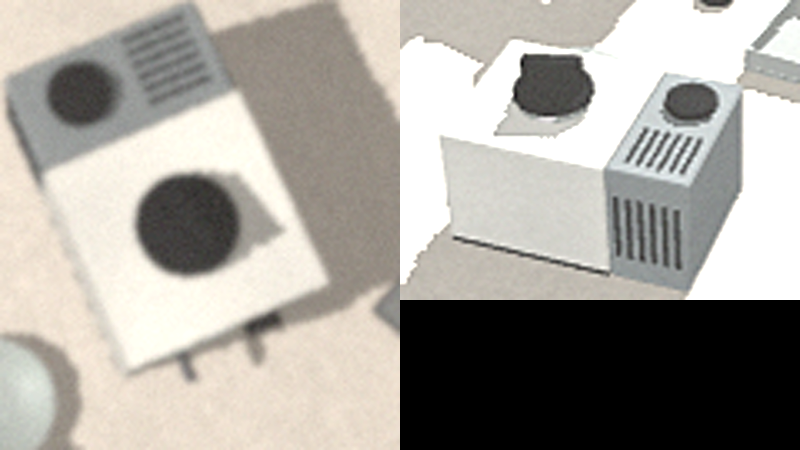

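The crops confirm the geometry: flange centre at about (326.4,242.2) in the top view. The bar's direction isn't legible, so I'll go above the port and use the wrist camera.

Request:
move_arm --fingers '[85,85,85,85,85,85,85,85,85,85]' --travel '[[321,220,0],[321,220,0],[321,220,0],[321,220,0],[321,220,0],[321,220,0],[321,220,0],[321,220,0],[495,640,0],[495,640,0]]' --dr '[[0,0,0],[0,0,0],[0,0,0],[0,0,0],[0,0,0],[0,0,0],[0,0,0],[0,0,0],[0,0,0],[0,0,0]]'

```text
clock: 1.15
position: [432.0, 199.5, 404.2]
ee_rot: [0.99, -0.139, -0.0, 0.0]
contact_force: [0.5, -0.2, 0.7]
gripper_width: 85.3
grasp_force: 0.0
```

Request:
move_arm --fingers '[85,85,85,85,85,85,85,85,85,85]' --travel '[[136,327,0],[136,327,0],[136,327,0],[136,327,0],[136,327,0],[136,327,0],[136,327,0],[136,327,0],[136,327,0],[136,327,0]]' --dr '[[0,0,0],[0,0,0],[0,0,0],[0,0,0],[0,0,0],[0,0,0],[0,0,0],[0,0,0],[0,0,0],[0,0,0]]'

```text
clock: 2.15
position: [471.8, -150.1, 404.5]
ee_rot: [0.99, -0.139, -0.0, -0.0]
contact_force: [0.2, 1.0, -0.7]
gripper_width: 84.8
grasp_force: 0.0
```

```bash
python3 - <<'E'
from h import *
s,m=snap('wrist','w1'); print(s['position'],s['ee_rot'],s['joints'].round(3),m['pose'].round(2).tolist())
E
```

```text
[ 471.83414077 -150.1284793   404.46408011] [ 9.90245811e-01 -1.39331007e-01 -2.98921839e-04 -1.23421227e-04] [ 0.02   0.163 -0.302 -0.    -1.106  1.271] [[-0.28, 0.91, 0.31, 551.11], [-0.96, -0.26, -0.09, -172.51], [-0.0, -0.32, 0.95, 374.26], [0.0, 0.0, 0.0, 1.0]]
```

View pics/w1.png

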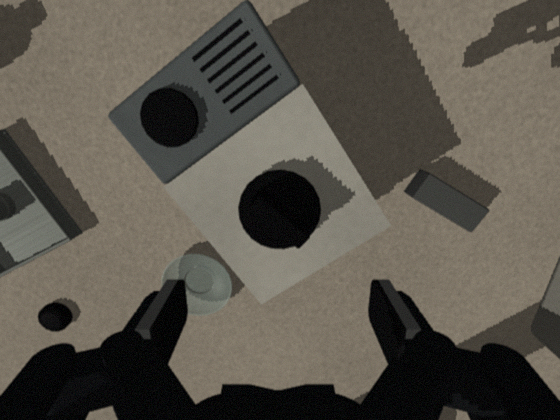

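The wrist view shows the cell at (280,209), black on black with a bar corner at about (297,246). I'll stretch the contrast on a crop.

```bash
python3 - <<'E'
from h import *
a=cv2.imread('pics/w1.png')[160:260,230:330].astype(float)
print(a[30:70:8,30:70:8].mean(2).round())
b=np.clip((a-a.min())*9,0,255).astype(np.uint8)
cv2.imwrite('pics/c1.png',cv2.resize(b,(600,600),interpolation=cv2.INTER_CUBIC))
E
```

```text
[[11.  4.  7.  0.  5.]
 [ 4.  4.  0.  4. 11.]
 [ 5.  8.  3.  9. 10.]
 [ 9.  1.  7.  0. 11.]
 [ 9.  9.  9.  7.  3.]]
```

View pics/c1.png

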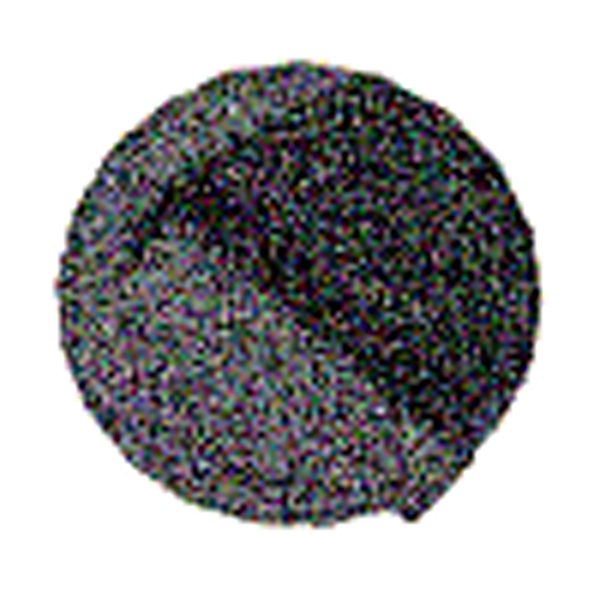

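The bar runs from upper left to lower right in the crop, with its end near (425,475). I'll average frames to remove the noise.

```bash
cat >> h.py <<'E'
def avg(n,f,k):
    s,m=snap(n,f); ims=[arm.get_image(n).astype(float) for _ in range(k)]
    a=np.mean(ims,0)[:,:,::-1]; np.save('pics/'+f+'_avg',a); return a,s
E
python3 - <<'E'
from h import *
a,s=avg('wrist','w2',20)
a=cv2.GaussianBlur(a[160:260,230:330],(0,0),0.8).mean(2)
b=np.clip((a-a.min())*25,0,255).astype(np.uint8)
cv2.imwrite('pics/c2.png',cv2.resize(b,(600,600),interpolation=cv2.INTER_CUBIC))
E
```

```text
(no output)
```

View pics/c2.png

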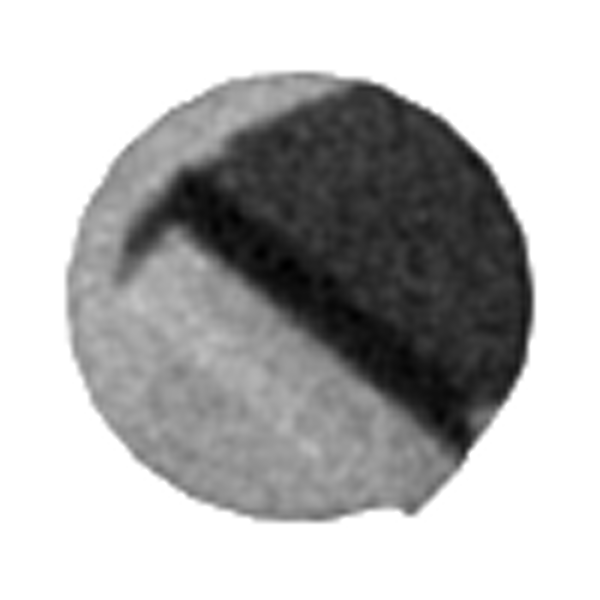

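```bash
python3 - <<'E'
from h import *
P=[]
for u,v in((175,225),(463,455),(412,515),(118,285)):
    p=atz('w2',(u+.5)/6-.5+230,(v+.5)/6-.5+160,152); P.append(p); print(p.round(1))
P=np.array(P); print('c',P.mean(0),[np.linalg.norm(P[i]-P[(i+1)%4]).round(1) for i in range(4)])
d=P[1]-P[0]+P[2]-P[3]; print('yaw',np.degrees(np.arctan2(d[1],d[0])))
a=np.load('pics/w2_avg.npy').mean(2).astype(np.uint8)
c=max(cv2.findContours((a<20).astype(np.uint8),0,1)[0],key=lambda c:(cv2.pointPolygonTest(c,(280,209),False)>0))
e=cv2.fitEllipse(c); print(e, atz('w2',*e[0],124))
E
```

```text
[ 495.7 -142.   152. ]
[ 457.5 -167.6  152. ]
[ 451.4 -159.5  152. ]
[ 490.4 -133.2  152. ]
c [ 473.76720477 -150.58031983  152.        ] [np.float64(46.0), np.float64(10.2), np.float64(47.0), np.float64(10.3)]
yaw -146.03770118348277
((279.4881286621094, 209.308837890625), (76.53079986572266, 79.17391967773438), 101.19091796875) [ 474.14632452 -151.43680381  124.        ]
```

Request:
move_arm --fingers '[85,85,85,85,85,85]' --travel '[[20,70,0],[20,70,0],[20,70,0],[20,70,0],[20,70,0],[20,70,0]]' --dr '[[0,0,0],[0,0,0],[0,0,0],[0,0,0],[0,0,0],[0,0,0]]'

```text
clock: 3.85
position: [471.9, -222.7, 404.8]
ee_rot: [0.99, -0.139, 0.0, -0.0]
contact_force: [-0.1, 0.1, -0.6]
gripper_width: 85.3
grasp_force: 0.0
```

```bash
python3 - <<'E'
from h import *
a,s=avg('wrist','w3',20); print(s['position'],s['ee_rot'])
u,v=proj('w3',np.array([473,-151,135])); print(u,v); u,v=int(u)-50,int(v)-50; print(u,v)
a=cv2.GaussianBlur(a[v:v+100,u:u+100],(0,0),0.8).mean(2)
b=np.clip((a-a.min())*25,0,255).astype(np.uint8)
cv2.imwrite('pics/c3.png',cv2.resize(b,(600,600),interpolation=cv2.INTER_CUBIC))
E
```

```text
[ 471.89918576 -222.69884004  404.84963685] [ 9.90310397e-01 -1.38871552e-01  9.43136509e-05 -4.00985716e-05]
192.19172189060902 238.85396731674402
142 188
```

View pics/c3.png

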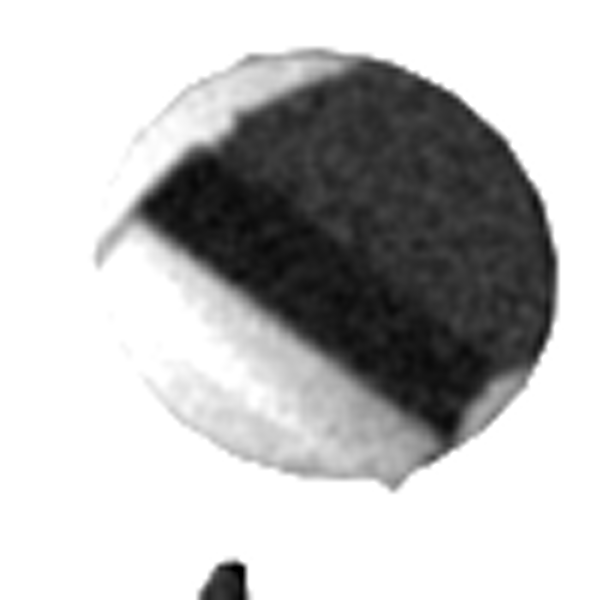

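In the second view the bar-top corners are at crop (140,212), (450,440), (393,490) and (98,265). I'll triangulate them against the first view.

```bash
python3 - <<'E'
from h import *
f=lambda u,v,a,b:((u+.5)/6-.5+a,(v+.5)/6-.5+b)
A=[(175,225),(463,455),(412,515),(118,285)];B=[(140,212),(450,440),(393,490),(98,265)]
P=np.array([tri(('w2',*f(*p,230,160)),('w3',*f(*q,142,188))) for p,q in zip(A,B)])
print(P.round(1),P.mean(0))
Q=np.array([atz('w3',*f(*q,142,188),P[:,2].mean()) for q in B])
for X in(P,Q):
    d=X[1]-X[0]+X[2]-X[3]; print(X.mean(0),'yaw',np.degrees(np.arctan2(d[1],d[0])),[np.linalg.norm(X[i]-X[(i+1)%4]).round(1) for i in range(4)])
print(arm.read_state()['joints'])
E
```

```text
[[ 495.1 -141.6  149.1]
 [ 454.9 -167.6  147.4]
 [ 451.3 -159.5  151.6]
 [ 489.  -132.1  145.7]] [ 472.57370903 -150.1875206   148.45679014]
[ 472.57370903 -150.1875206   148.45679014] yaw -145.60266150796957 [np.float64(47.9), np.float64(9.8), np.float64(46.9), np.float64(11.9)]
[ 472.42377382 -150.23552193  148.45679014] yaw -147.49423589981686 [np.float64(48.3), np.float64(10.7), np.float64(47.1), np.float64(9.3)]
[-1.31163176e-01  2.09650367e-01 -2.42000931e-01  1.53572686e-05
 -1.11911761e+00  1.42209548e+00]
```

The bar is centred near (473,-150.5), its top at about z=150, at yaw 33.5° (mod 180). I'll turn the tool to yaw -146.5°, which leaves joint 6 room for the anticlockwise turn, and go back above the cell.

Request:
move_arm --fingers '[85,85,85,85,85,85,85,85,85,85]' --travel '[[-18.7,-69.7,0],[-18.7,-69.7,0],[-18.7,-69.7,0],[-18.7,-69.7,20],[-18.7,-69.7,20],[-18.7,-69.7,20],[-18.7,-69.7,20],[-18.7,-69.7,20],[-18.7,-69.7,20],[-18.7,-69.7,20]]' --dr '[[0,0,0.14],[0,0,0.28],[0,0,0.42],[0,0,0.56],[0,0,0.7],[0,0,0.84],[0,0,0.98],[0,0,1.12],[0,0,1.26],[0,0,1.4]]'

```text
clock: 5.9
position: [473.2, -151.3, 384.7]
ee_rot: [-0.665, 0.746, -0.0, 0.0]
contact_force: [-0.8, -0.3, 0.3]
gripper_width: 85.2
grasp_force: 0.0
```

Request:
move_arm --fingers '[85,85,85,85,85,85,85,85,85]' --travel '[[0,0,0],[0,0,0],[0,0,0],[0,0,0],[0,0,0],[0,0,0],[0,0,0],[0,0,0],[0,0,0]]' --dr '[[0,0,0.14],[0,0,0.28],[0,0,0.42],[0,0,0.56],[0,0,0.7],[0,0,0.84],[0,0,0.88],[0,0,0.88],[0,0,0.88]]'

```text
clock: 6.8
position: [473.2, -151.3, 384.7]
ee_rot: [-0.287, 0.958, 0.0, 0.0]
contact_force: [0.3, 0.3, -0.6]
gripper_width: 84.9
grasp_force: 0.0
```

```bash
cat >> h.py <<'E'
from scipy.spatial.transform import Rotation as Ro
def to(x,y,z,yaw):
    s=arm.read_state();R=Ro.from_quat(s['ee_rot']);X=R.as_matrix()[:,0]
    T=Ro.from_matrix(np.array([[np.cos(yaw),np.sin(yaw),0],[np.sin(yaw),-np.cos(yaw),0],[0,0,-1]]))
    print('t',s['clock'],'pos',s['position'].round(1),'yaw',np.degrees(np.arctan2(X[1],X[0])).round(2),'q',s['joints'].round(2),
     'travel',R.inv().apply(np.array([x,y,z])-s['position']).round(1),'dr',(R.inv()*T).as_rotvec().round(3),'F',s['contact_force'].round(1),'M',s['wrist_torque'].round(2),'w',s['gripper_width'])
E
python3 -c "
from h import *
to(473,-150.5,302,np.radians(-146.5))"
```

```text
t 6.8 pos [ 473.2 -151.3  384.7] yaw -146.61 q [ 0.02  0.18 -0.33 -0.   -1.06 -1.01] travel [-0.3  0.7 82.7] dr [ 0.     0.    -0.002] F [ 0.3  0.3 -0.6] M [-0.01  0.02 -0.06] w 84.94338472263631
```

Request:
move_arm --fingers '[85,85,85,85,85,85,85,85]' --travel '[[0,0.5,15],[0,0.5,30],[0,0.5,45],[0,0.5,55],[0,0.5,65],[0,0.5,74],[0,0.5,82],[0,0.5,82]]' --dr '[[0,0,0],[0,0,0],[0,0,0],[0,0,0],[0,0,0],[0,0,0],[0,0,0],[0,0,0]]'

```text
clock: 7.6
position: [472.6, -150.8, 301.6]
ee_rot: [-0.287, 0.958, 0.0, -0.001]
contact_force: [-0.5, -0.3, -0.6]
gripper_width: 85.6
grasp_force: 0.0
```

Request:
move_arm --fingers '[60,40,25,10,0,0,0,0,0,0]' --travel '[[0,0,0],[0,0,0],[0,0,0],[0,0,0],[0,0,0],[0,0,0],[0,0,0],[0,0,0],[0,0,0],[0,0,0]]' --dr '[[0,0,0],[0,0,0],[0,0,0],[0,0,0],[0,0,0],[0,0,0],[0,0,0],[0,0,0],[0,0,0],[0,0,0]]'

```text
clock: 8.6
position: [473.0, -150.9, 303.0]
ee_rot: [-0.287, 0.958, -0.0, 0.0]
contact_force: [-1.6, -0.6, 4.1]
gripper_width: 12.4
grasp_force: 62.1
```

```bash
python3 -c "
from h import *
to(473,-150.5,302,np.radians(-146.5))"
```

```text
t 8.6 pos [ 473.  -150.9  303. ] yaw -146.65 q [ 0.02  0.27 -0.44  0.   -0.85 -1.01] travel [-0.2  0.3  1. ] dr [-0.001  0.    -0.003] F [-1.6 -0.6  4.1] M [ 0.13  0.21 -0.06] w 12.440999581058154
```

Request:
move_arm --fingers '[0,0,0,0,0]' --travel '[[0,0,2],[0,0,3],[0,0,4],[0,0,5],[0,0,5]]' --dr '[[0,0,0],[0,0,0],[0,0,0],[0,0,0],[0,0,0]]'

```text
clock: 9.1
position: [473.1, -150.9, 298.2]
ee_rot: [-0.287, 0.958, -0.0, 0.0]
contact_force: [-0.8, 0.5, 7.2]
gripper_width: 12.7
grasp_force: 62.4
```

```bash
python3 -c "
from h import *
to(473,-150.5,297.5,np.radians(-146.5))"
```

```text
t 9.1 pos [ 473.1 -150.9  298.2] yaw -146.65 q [ 0.02  0.28 -0.45  0.   -0.84 -1.01] travel [-0.1  0.3  0.7] dr [-0.001  0.    -0.003] F [-0.8  0.5  7.2] M [0.3  0.43 0.01] w 12.672709642305668
```

Pressed 4.8 mm at 7 N, which fits the spring. Now I'll turn it.

Request:
move_arm --fingers '[0,0,0,0,0,0,0,0]' --travel '[[0,0,0],[0,0,0],[0,0,0],[0,0,0],[0,0,0],[0,0,0],[0,0,0],[0,0,0]]' --dr '[[0,0,-0.05],[0,0,-0.1],[0,0,-0.17],[0,0,-0.24],[0,0,-0.31],[0,0,-0.38],[0,0,-0.45],[0,0,-0.45]]'

```text
clock: 9.9
position: [473.6, -150.8, 298.6]
ee_rot: [-0.494, 0.869, -0.001, 0.001]
contact_force: [0.7, 0.5, 6.1]
gripper_width: 12.7
grasp_force: 62.4
```

```bash
python3 -c "
from h import *
to(473,-150.5,297.5,np.radians(-146.5))"
```

```text
t 9.9 pos [ 473.6 -150.8  298.6] yaw -120.78 q [ 0.02  0.28 -0.45  0.   -0.84 -0.56] travel [0.1 0.7 1.1] dr [-0.002  0.002  0.449] F [0.7 0.5 6.1] M [ 0.33  0.08 -0.01] w 12.740930127529722
```

Request:
move_arm --fingers '[0,0,0,0,0,0]' --travel '[[0,0,0],[0,0,0],[0,0,0],[0,0,0],[0,0,0],[0,0,0]]' --dr '[[0,0,-0.07],[0,0,-0.14],[0,0,-0.21],[0,0,-0.28],[0,0,-0.35],[0,0,-0.35]]'

```text
clock: 10.5
position: [473.6, -150.8, 298.6]
ee_rot: [-0.638, 0.77, -0.001, 0.001]
contact_force: [-0.2, 1.7, 7.1]
gripper_width: 12.8
grasp_force: 62.4
```

Request:
move_arm --fingers '[0,0,0,0]' --travel '[[0,0,0],[0,0,0],[0,0,0],[0,0,0]]' --dr '[[0,0,-0.05],[0,0,-0.1],[0,0,-0.15],[0,0,-0.15]]'

```text
clock: 10.9
position: [473.5, -150.8, 298.5]
ee_rot: [-0.694, 0.72, -0.001, 0.001]
contact_force: [0.0, 2.1, 6.7]
gripper_width: 13.0
grasp_force: 62.4
```

```bash
python3 -c "
from h import *
to(473,-150.5,297.5,np.radians(-146.5))"
```

```text
t 10.9 pos [ 473.5 -150.8  298.5] yaw -92.16 q [ 0.02  0.28 -0.45  0.   -0.84 -0.06] travel [-0.2  0.6  1. ] dr [-0.002  0.001  0.948] F [0.  2.1 6.7] M [0.31 0.13 0.03] w 12.952740451159665
```

Request:
move_arm --fingers '[0,0,0,0]' --travel '[[0,0,0],[0,0,0],[0,0,0],[0,0,0]]' --dr '[[0,0,-0.05],[0,0,-0.1],[0,0,-0.15],[0,0,-0.15]]'

```text
clock: 11.3
position: [473.5, -150.8, 298.5]
ee_rot: [0.746, -0.666, 0.001, -0.001]
contact_force: [0.1, 0.9, 7.6]
gripper_width: 12.8
grasp_force: 62.4
```

```bash
python3 -c "
from h import *
to(473,-150.5,297.5,np.radians(-146.5))"
```

```text
t 11.3 pos [ 473.5 -150.8  298.5] yaw -83.57 q [ 0.02  0.28 -0.45  0.   -0.84  0.09] travel [-0.3  0.5  1. ] dr [-2.000e-03  1.000e-03  1.098e+00] F [0.1 0.9 7.6] M [0.32 0.22 0.04] w 12.7750398635458
```

Request:
move_arm --fingers '[0,0,0,0]' --travel '[[0,0,0],[0,0,0],[0,0,0],[0,0,0]]' --dr '[[0,0,-0.04],[0,0,-0.08],[0,0,-0.12],[0,0,-0.12]]'

```text
clock: 11.7
position: [473.5, -150.8, 298.5]
ee_rot: [0.784, -0.62, 0.001, -0.001]
contact_force: [0.3, 1.2, 7.4]
gripper_width: 12.9
grasp_force: 62.4
```

```bash
python3 -c "
from h import *
to(473,-150.5,297.5,np.radians(-146.5))"
```

```text
t 11.7 pos [ 473.5 -150.8  298.5] yaw -76.7 q [ 0.02  0.28 -0.45  0.   -0.84  0.21] travel [-0.4  0.4  1. ] dr [-2.000e-03  1.000e-03  1.218e+00] F [0.3 1.2 7.4] M [0.28 0.23 0.  ] w 12.877063365673125
```

Request:
move_arm --fingers '[0,0,0,0]' --travel '[[0,0,0],[0,0,0],[0,0,0],[0,0,0]]' --dr '[[0,0,-0.04],[0,0,-0.08],[0,0,-0.12],[0,0,-0.12]]'

```text
clock: 12.1
position: [473.4, -150.8, 298.4]
ee_rot: [0.82, -0.572, 0.001, -0.0]
contact_force: [-0.6, 0.7, 6.6]
gripper_width: 12.7
grasp_force: 62.4
```

```bash
python3 -c "
from h import *
to(473,-150.5,297.5,np.radians(-146.5))"
```

```text
t 12.1 pos [ 473.4 -150.8  298.4] yaw -69.83 q [ 0.02  0.28 -0.45  0.   -0.84  0.33] travel [-0.4  0.3  0.9] dr [-0.002  0.     1.338] F [-0.6  0.7  6.6] M [0.3  0.29 0.01] w 12.715902722016084
```

Request:
move_arm --fingers '[0,0,0,0]' --travel '[[0,0,0],[0,0,0],[0,0,0],[0,0,0]]' --dr '[[0,0,-0.04],[0,0,-0.08],[0,0,-0.12],[0,0,-0.12]]'

```text
clock: 12.5
position: [472.9, -151.3, 298.4]
ee_rot: [0.852, -0.523, 0.0, 0.0]
contact_force: [-1.6, -1.6, 8.8]
gripper_width: 12.9
grasp_force: 62.7
```

```bash
python3 -c "
from h import *
to(473,-150.5,297.5,np.radians(-146.5))"
```

```text
t 12.5 pos [ 472.9 -151.3  298.4] yaw -63.07 q [ 0.02  0.28 -0.45  0.   -0.84  0.45] travel [-0.6 -0.5  0.9] dr [-0.000e+00 -1.000e-03  1.456e+00] F [-1.6 -1.6  8.8] M [-0.51  0.58 -0.5 ] w 12.869189214613149
```

Torque has risen to -0.5 N m at about 83.5°. One more small step should confirm that this is the stop.

Request:
move_arm --fingers '[0,0,0]' --travel '[[0,0,0],[0,0,0],[0,0,0]]' --dr '[[0,0,-0.02],[0,0,-0.04],[0,0,-0.04]]'

```text
clock: 12.8
position: [472.8, -151.4, 298.4]
ee_rot: [0.862, -0.508, 0.0, -0.0]
contact_force: [-1.4, -2.5, 7.3]
gripper_width: 12.8
grasp_force: 67.5
```

```bash
python3 -c "
from h import *
to(473.4,-150.8,304,np.radians(-63))"
```

```text
t 12.8 pos [ 472.8 -151.4  298.4] yaw -61.01 q [ 0.02  0.28 -0.45  0.   -0.84  0.49] travel [-0.2 -0.8 -5.6] dr [-0.001 -0.     0.035] F [-1.4 -2.5  7.3] M [-0.56  0.58 -1.33] w 12.787389357800432
```

That is the stop: torque is now -1.33 N m. I'll relax by about 3° and lift.

Request:
move_arm --fingers '[0,0,0,0,0,0,0]' --travel '[[0,0,0],[0,-0.4,0],[0,-0.4,-3],[0,-0.4,-6],[0,-0.4,-9],[0,-0.4,-12],[0,-0.4,-12]]' --dr '[[0,0,0.03],[0,0,0.05],[0,0,0.05],[0,0,0.05],[0,0,0.05],[0,0,0.05],[0,0,0.05]]'

```text
clock: 13.5
position: [473.2, -150.3, 309.7]
ee_rot: [0.85, -0.527, -0.0, -0.001]
contact_force: [-0.1, 1.2, -1.2]
gripper_width: 12.7
grasp_force: 61.3
```

```bash
python3 -c "
from h import *
to(473.4,-150.8,370,np.radians(-63))"
```

```text
t 13.5 pos [ 473.2 -150.3  309.7] yaw -63.58 q [ 0.02  0.26 -0.44 -0.   -0.87  0.44] travel [  0.5   0.  -60.3] dr [-0.001  0.001 -0.01 ] F [-0.1  1.2 -1.2] M [-0.05 -0.04  0.04] w 12.650432608787842
```

The cell is free, reading only its own weight. Lifting on.

Request:
move_arm --fingers '[0,0,0,0,0,0,0,0]' --travel '[[0,0,-6],[0,0,-12],[0,0,-20],[0,0,-30],[0,0,-45],[0,0,-65],[0,0,-80],[0,0,-80]]' --dr '[[0,0,0],[0,0,0],[0,0,0],[0,0,0],[0,0,0],[0,0,0],[0,0,0],[0,0,0]]'

```text
clock: 14.3
position: [473.7, -150.7, 392.7]
ee_rot: [0.85, -0.527, 0.003, -0.001]
contact_force: [0.6, -0.2, -0.9]
gripper_width: 12.3
grasp_force: 61.3
```

```bash
python3 - <<'E'
from h import *
to(535.5,291,389,np.radians(-63))
import cv2
# pad: orange segmentation in the top and side pictures
for n in('top0','side0'):
    im=cv2.imread('pics/'+n+'.png'); h=cv2.cvtColor(im,cv2.COLOR_BGR2HSV)
    m=cv2.inRange(h,(5,90,80),(20,255,255))
    k,l,st,c=cv2.connectedComponentsWithStats(cv2.morphologyEx(m,cv2.MORPH_CLOSE,np.ones((3,3))))
    for i in np.argsort(-st[1:,4])[:4]+1: print(n,st[i],c[i], atz(n,*c[i],9).round(1))
E
```

```text
t 14.3 pos [ 473.7 -150.7  392.7] yaw -63.56 q [ 0.02  0.18 -0.32  0.   -1.07  0.44] travel [-368.  -251.9    3.9] dr [-0.005 -0.003 -0.01 ] F [ 0.6 -0.2 -0.9] M [-0.03 -0.05  0.03] w 12.347546287829879
top0 [   0  128   45   59 2040] [ 20.14901961 157.19901961] [762.4 572.    9. ]
top0 [ 114  218   38   40 1079] [132.59592215 237.38461538] [537.4 294.5   9. ]
top0 [187 165  12  13  82] [192.30487805 171.80487805] [690.4 144.7   9. ]
top0 [164 173   4   1   4] [165.5 173. ] [692.6 211.    9. ]
side0 [ 281    5   33  106 2569] [294.73803036  54.84235111] [-582.9 1388.5    9. ]
side0 [ 421  133   52   57 1845] [445.66178862 161.8596206 ] [704.7 642.1   9. ]
side0 [ 34  98  52  24 430] [ 59.38837209 109.37209302] [-962.1   47.9    9. ]
side0 [  0   0  57  13 414] [22.94444444  4.22705314] [-3798.9  1219.3     9. ]
```

Request:
move_arm --fingers '[0,0,0,0,0,0,0,0,0,0]' --travel '[[-15,-10,0],[-45,-31,0],[-80,-55,0],[-115,-79,0],[-150,-103,0],[-185,-127,0],[-220,-152,0],[-255,-176,0],[-270,-186,0],[-270,-186,0]]' --dr '[[0,0,0],[0,0,0],[0,0,0],[0,0,0],[0,0,0],[0,0,0],[0,0,0],[0,0,0],[0,0,0],[0,0,0]]'

```text
clock: 15.3
position: [519.8, 176.0, 388.7]
ee_rot: [0.851, -0.526, -0.0, 0.001]
contact_force: [0.3, -0.5, -1.5]
gripper_width: 12.5
grasp_force: 61.2
```

```bash
python3 - <<'E'
from h import *
to(536.5,292.5,389,np.radians(-63))
s,m=snap('wrist','w4'); print(proj('w4',np.array([536.5,292.5,9])))
E
```

```text
t 15.3 pos [519.8 176.  388.7] yaw -63.42 q [ 0.62  0.27 -0.2  -0.   -1.1  -0.16] travel [-96.7 -67.1  -0.4] dr [ 0.001  0.    -0.007] F [ 0.3 -0.5 -1.5] M [ 0.01  0.02 -0.  ] w 12.454787008779709
[221.2852637  263.08764868]
```

View pics/w4.png

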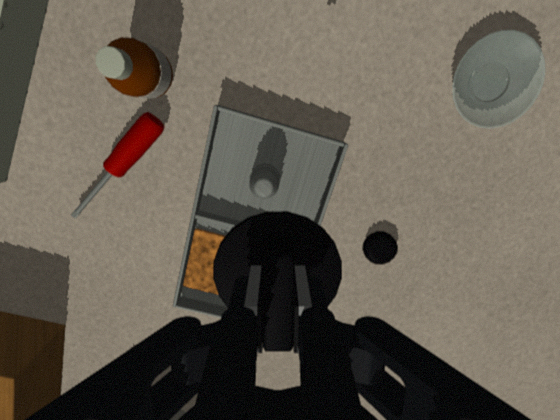

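The cell hangs straight in the fingers. The pad's visible far corners are at about (195,229) and (183,290).

```bash
python3 - <<'E'
from h import *
a,b=atz('w4',195,229,9)[:2],atz('w4',183,290,9)[:2]; d=b-a; print(a,b,np.linalg.norm(d))
n=np.array([d[1],-d[0]])/np.linalg.norm(d)
for s in(1,-1): print('centre',(a+b)/2+s*40*n)
im=cv2.imread('pics/top0.png');h=cv2.cvtColor(im,cv2.COLOR_BGR2HSV)
m=cv2.inRange(h,(5,70,60),(22,255,255))[200:275,105:165]
c=max(cv2.findContours(m,0,2)[0],key=cv2.contourArea);r=cv2.minAreaRect(c);print(r)
B=cv2.boxPoints(r)+[105,200];Q=np.array([atz('top0',*p,9)[:2] for p in B]);print(B,Q.round(1),Q.mean(0))
# tray wall-based check of the wrist image: tray compartment corners at rim
for p in((217,106),(345,145),(176,304)): print(p,atz('w4',*p,25).round(1))
E
```

```text
[581.24976991 265.58212303] [564.37204936 347.9177183 ] 84.0476513658187
centre [611.99610705 314.78237381]
centre [533.62571222 298.71746751]
((27.617650985717773, 37.47058868408203), (33.22737503051758, 34.92512893676758), 75.96376037597656)
[[111.64706373 225.58823776]
 [145.52941895 217.11764908]
 [153.58823776 249.35293961]
 [119.70588303 257.82352829]] [[570.3 344.6]
 [584.8 262.5]
 [504.5 244.8]
 [490.5 325.8]] [537.52788164 294.42931216]
(217, 106) [608.8 128.3  25. ]
(345, 145) [477.6 104.8  25. ]
(176, 304) [564.6 358.6  25. ]
```

Request:
move_arm --fingers '[0,0,0,0,0,0,0,0,0,0]' --travel '[[-15,-10,0],[-45,-31,0],[-75,-51,0],[-99,-68,0],[-99,-68,20],[-99,-68,50],[-99,-68,80],[-99,-68,110],[-99,-68,130],[-99,-68,140]]' --dr '[[0,0,0],[0,0,0],[0,0,0],[0,0,0],[0,0,0],[0,0,0],[0,0,0],[0,0,0],[0,0,0],[0,0,0]]'

```text
clock: 16.35
position: [536.3, 291.6, 247.4]
ee_rot: [0.849, -0.528, -0.001, 0.002]
contact_force: [-1.0, 0.0, -1.3]
gripper_width: 13.2
grasp_force: 61.3
```

Request:
move_arm --fingers '[0,0,0,0,0,0,0,0]' --travel '[[0,0,5],[0,0,10],[0,0,15],[0,0,20],[0,0,23],[0,0,25],[0,0,26],[0,0,26]]' --dr '[[0,0,0],[0,0,0],[0,0,0],[0,0,0],[0,0,0],[0,0,0],[0,0,0],[0,0,0]]'

```text
clock: 17.15
position: [536.6, 292.8, 223.7]
ee_rot: [0.85, -0.527, -0.0, 0.0]
contact_force: [-0.7, -0.0, -1.0]
gripper_width: 12.7
grasp_force: 61.3
```

```bash
python3 - <<'E'
from h import *
to(536,295,218,np.radians(-63.4)); s,m=snap('wrist','w5'); snap('side','s5')
a=cv2.resize(cv2.imread('pics/s5.png')[130:240,290:420],(450,380),interpolation=cv2.INTER_CUBIC)
b=cv2.resize(cv2.imread('pics/w5.png'),(350,262)); o=np.zeros((380,800,3),np.uint8);o[:,:450]=a;o[:262,450:]=b
cv2.imwrite('pics/c5.png',np.clip(o*1.3,0,255).astype(np.uint8))
E
```

```text
t 17.15 pos [536.6 292.8 223.7] yaw -63.59 q [ 0.76  0.54 -0.24 -0.   -0.79 -0.3 ] travel [-2.2 -0.4  5.7] dr [ 0.     0.    -0.003] F [-0.7 -0.  -1. ] M [ 0.03 -0.05 -0.05] w 12.675612241630112
```

View pics/c5.png

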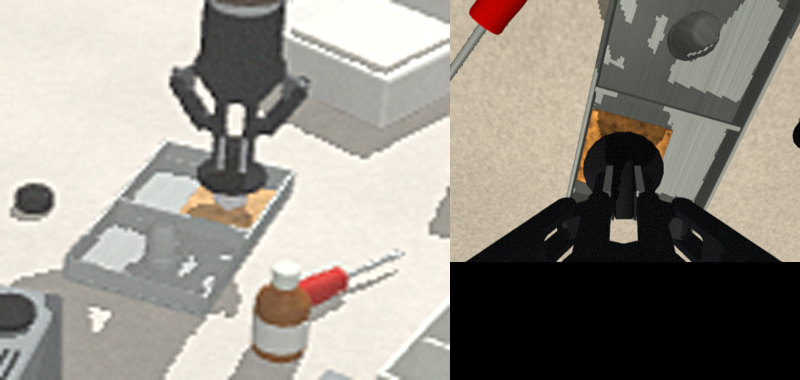

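The cell hovers low over the pad with the objective clear of it. Visible pad corners are at wrist (227,173), (355,205) and about (208,292).

```bash
python3 - <<'E'
from h import *
im=cv2.imread('pics/w5.png');h=cv2.cvtColor(im,cv2.COLOR_BGR2HSV)
m=cv2.inRange(h,(5,90,40),(22,255,255)); m[:150]=0
c=np.vstack([c for c in cv2.findContours(m,0,2)[0] if cv2.contourArea(c)>50]).reshape(-1,2)
q=np.array([atz('w5',*p,9)[:2] for p in c]); 
a=q[np.argmin((c@[1,1]))];b=q[np.argmax(c@[1,-.6])];print(c[np.argmin(c@[1,1])],c[np.argmax(c@[1,-.6])],a,b)
d=b-a;L=np.linalg.norm(d);n=np.array([-d[1],d[0]])/L
for s in(1,-1):print(L,(a+b)/2+s*40*n)
E
```

```text
[227 176] [355 209] [582.10336575 266.27213394] [505.20913402 250.62834827]
78.4694265494345 [551.63071146 219.25320088]
78.4694265494345 [535.68178831 297.64728133]
```

Request:
move_arm --fingers '[0,0,0,0,0]' --travel '[[0,0,1],[0,0,2],[0,0,3],[0,0,4],[0,0,4]]' --dr '[[0,0,0],[0,0,0],[0,0,0],[0,0,0],[0,0,0]]'

```text
clock: 17.75
position: [536.5, 292.8, 219.5]
ee_rot: [0.85, -0.527, -0.0, 0.0]
contact_force: [-1.0, -1.0, -1.1]
gripper_width: 12.8
grasp_force: 61.3
```

Request:
move_arm --fingers '[0,0,0]' --travel '[[0,0,0.7],[0,0,1.5],[0,0,1.5]]' --dr '[[0,0,0],[0,0,0],[0,0,0]]'

```text
clock: 18.05
position: [536.6, 292.9, 218.4]
ee_rot: [0.85, -0.527, 0.0, -0.0]
contact_force: [0.4, -0.1, -0.7]
gripper_width: 12.7
grasp_force: 61.4
```

Request:
move_arm --fingers '[0,0,0]' --travel '[[0,0,0.5],[0,0,1],[0,0,1]]' --dr '[[0,0,0],[0,0,0],[0,0,0]]'

```text
clock: 18.35
position: [536.7, 292.9, 218.3]
ee_rot: [0.85, -0.527, 0.0, -0.0]
contact_force: [-1.8, -0.2, 5.1]
gripper_width: 13.1
grasp_force: 62.2
```

Contact at 218.3, as predicted. Opening the fingers.

Request:
move_arm --fingers '[16,20,26,34,44,50,50,50]' --travel '[[0,0,0],[0,0,0],[0,0,0],[0,0,0],[0,0,0],[0,0,0],[0,0,0],[0,0,0]]' --dr '[[0,0,0],[0,0,0],[0,0,0],[0,0,0],[0,0,0],[0,0,0],[0,0,0],[0,0,0]]'

```text
clock: 19.15
position: [536.6, 292.8, 217.2]
ee_rot: [0.85, -0.527, 0.0, -0.0]
contact_force: [-0.2, -0.5, 0.3]
gripper_width: 49.9
grasp_force: 0.0
```

Request:
move_arm --fingers '[50,50,50,50,50,50,50,50,50,50]' --travel '[[0,0,-4],[0,0,-10],[0,0,-20],[0,0,-35],[0,0,-55],[0,0,-80],[0,0,-110],[0,0,-140],[0,0,-150],[0,0,-150]]' --dr '[[0,0,0],[0,0,0],[0,0,0],[0,0,0],[0,0,0],[0,0,0],[0,0,0],[0,0,0],[0,0,0],[0,0,0]]'

```text
clock: 20.15
position: [536.6, 292.9, 369.8]
ee_rot: [0.85, -0.527, 0.001, -0.002]
contact_force: [0.5, -0.2, 0.6]
gripper_width: 50.5
grasp_force: 0.0
```

```bash
python3 - <<'E'
from h import *
to(536,295,370,np.radians(-63.4)); snap('wrist','w6'); snap('side','s6')
a=cv2.resize(cv2.imread('pics/s6.png')[130:240,290:420],(450,380),interpolation=cv2.INTER_CUBIC)
b=cv2.resize(cv2.imread('pics/w6.png'),(350,262)); o=np.zeros((380,800,3),np.uint8);o[:,:450]=a;o[:262,450:]=b
cv2.imwrite('pics/c6.png',np.clip(o*1.3,0,255).astype(np.uint8))
E
```

```text
t 20.15 pos [536.6 292.9 369.8] yaw -63.58 q [ 0.76  0.39 -0.08  0.   -1.1  -0.3 ] travel [-2.2 -0.4 -0.2] dr [-0.005  0.001 -0.003] F [ 0.5 -0.2  0.6] M [-0.03  0.06 -0.  ] w 50.54034829411976
```

View pics/c6.png

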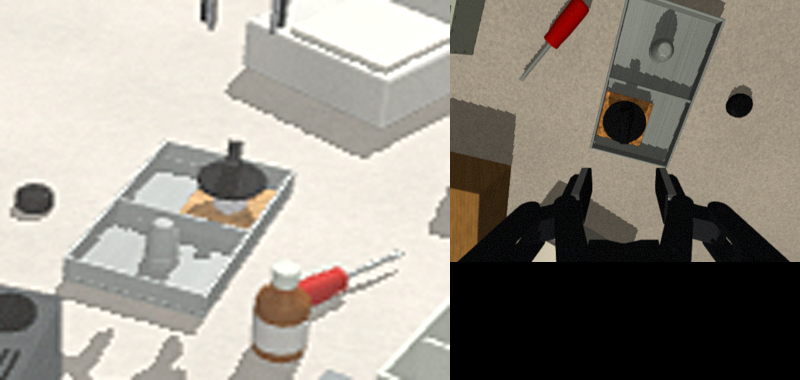

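The cell stands upright near the pad's middle (wrist inset (625,121)), the gripper is clear of it, and the tray and the bystanders in view look undisturbed.

```bash
python3 -c "
from bench import arm
print(arm.job_done())"
```

```text
the job is handed in; nothing more can be done
None
```

I took the filter cell out at its end stop (about 83° anticlockwise), stood it upright near the middle of the cork pad and let go; the job is handed in at about 20 s, and the hand-in call returned no verdict.

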